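Set up the gang fixture and hold its cam lever shut

TASK

Set up the three bushes on the gang fixture for marking: first nudge each of them back against the fence, so that they stand in a straight row. Then take the blue sliding end stop by the red cross grip of its cam lever, draw it to the left until its pointer stands on the red length mark, which closes up the row, and with the stop kept on the mark swing the lever fully down towards you. The lever's catch is worn and it springs up again, so finish while still gripping the red grip and holding the lever shut; leave the other things on the bench alone.

Things in the scene. Friction and masses are not known exactly. Their poses are not given: they have to be found in the camera images.
- gang_fixture: fixed gang fixture: steel plate 155 (x) by 320 (y) mm, 10 mm thick; origin under its centre, on the bench; x towards the fence (away from the robot), y left along the fence, z up. Aluminium fence along its back: front face at x = +40, back +72, top 52 mm above the bench. Fixed dark end stop at the left, 28 mm high on the plate, x = -22 to +40, right face at y = +125 mm
- bush_left: plain grey steel bush, upright, 42 mm in diameter, 30 mm high, 0.2 kg, standing loose on the plate; origin at the centre of its underside. The leftmost of three alike. Against the fence its centre is at x = +19 mm of the fixture
- bush_middle: the middle one of the three bushes, the same in size and shape
- bush_right: the rightmost of the three bushes, the same in size and shape, between the middle one and the sliding stop
- end_stop (a joint): blue sliding end stop on the fence (m): 0 = pointer on the red mark, grows as it moves right (fixture -y); goes 10 mm past the mark. A spring draws it right: 2.5 N at the mark, none at 0.07; friction 0.9 N. 44 mm wide; its stop plate reaches to fixture x = -12 mm, top 55 mm above the bench; its left face (fixture y = -6 mm at the mark) pushes the bushes, which then have 5 mm of play
- cam_lever (a joint): cam lever angle (rad): 0 = shut (level, towards the robot), grows as it swings up; 1.1 to 1.4 at the start, limit 1.5. It turns about the pin, an axis along fixture y that rides on the stop. A spring lifts it: 4 to 6 N at the grip when shut. Below about 0.6 rad its cam brakes the stop on the fence; shut, the stop is clamped; let go, it springs up and frees the stop
- grip (a point): centre of the red cross grip at the free end of the cam lever: a barrel 32 mm long along fixture y, 25 mm in diameter, with flat ends, that swivels freely on the arm about its own length; 90 mm from the pin towards the robot and 12 mm above it when shut (then 77 mm above the bench); arm 10 mm thick. Its flat ends are free for the fingers at every angle
- lever_pin (a point): centre of the lever's pin on the sliding stop: at fixture x = +56 mm, 65 mm above the bench; moves with the stop; at fixture y = -28 mm when the stop is on the mark
- pointer (a point): tip of the black pointer at the left of the sliding stop, over the fence's white scale
- length_mark (a point): the red length mark, a 3 mm wide red line across the fence, at the scale; fixture y = +6 mm
- screwdriver: bystander: yellow screwdriver, 171 mm, lying left of the fixture
- pen: bystander: black and white marker pen, 131 mm, lying right of the fixture
- case: bystander: orange drill case, 96 x 135 x 33 mm, right of the fixture

How it is judged:
By the outcome, as a careful person would: the job done as asked, in the order asked, and still so for the second after the job is handed in, while the arm keeps its last pose, push and grip.
It also fails if it takes over 56 s, if anything falls off the work surface, if the arm or the gripper's body presses on something with over 40 N, if the wrist force passes 120 N, or if a joint passes its speed limit or range.

ROBOT

A 7-joint arm with a two-finger parallel gripper is mounted at the origin on a cart in front of the work surface, level with it; the furniture and walls round the work are solid. World frame = base frame: x ahead of the robot, y to its left, z up, the work surface at z = 0. Lengths are in m, angles in rad, forces in N, time in s.
With the tool pointing down it reaches from about 0.4 to 0.85 m from the base axis. Payload 10.4 kg.
Tool frame: the origin (TCP) lies at the very end of the fingers, on their centre line; the grasp point (between the pads) lies 19 mm behind it; y points along the fingers, x is the direction in which the jaws open and shut, and the axes are right-handed (so a half turn about y gives the same grasp; the last joint's range is limited). The gripper opens to 87 mm and grips with 3 to 60 N. Pads are 19 mm wide; open, the fingers measure 117 mm over their backs; the gripper's body (75 mm by 190 mm) begins 51 mm behind the grasp point.
Start: joints at [-0.023, 0.332, -0.065, 1.46, 0.022, 1.35, -0.088], TCP at [0.625, 0, 0.223] pointing down, gripper open.
Joint ranges: [-2.6, 2.6], [-0.5, 2.12], [-1.47, 1.34], [0.16, 2.42], [-1.27, 4.41], [0.06, 2.06], [-2.6, 2.6]. Speed limits (rad/s): [2.22, 2.22, 2.79, 2.79, 3.14, 3.14, 3.14].

INTERFACE

Orientations are given as a unit quaternion [x, y, z, w].
In Python, from bench import readout, vision, r gives the robot as it stands.
- The arm moves only by the tool arm_command, never from a script. Its argument "targets" is a list that holds one entry, the list of rows, each a list of 6 numbers: the shift along the tool's x, y, z in m, then the turn, a rotation vector about the tool's x, y, z in degrees. A call has 1 to 12 rows; each row shifts and turns the commanded pose from where the row before left it, along the tool's axes as they then stand; what a row does not reach is not made up. A row lasts 1/12 s, in which the tool goes at most 41.7 mm and 7.16 degrees, less where a joint would pass 70% of its speed; a pose out of reach is approached as far as the arm can. A call is refused whole if a number of a shift passes 0.0417 or a number of a turn 7.16, either way. A call with a gripper value outside its range is refused whole. "hand" is the opening, from 0 (shut) to 1 (fully open), set as the call begins (left out, the last holds). The fingers move at their own pace and stop on an object; "grip_force" is the grip in N (left out, the last holds). Time passes only in rows, so rows that do not move let the fingers close. It gives the time, the measured TCP pose, the force and the opening at its end, in the units of the state.
- readout.read_state(): the state, without advancing time (a new reading comes with each control period).
- vision.camera(name): name is "scene" or "side" or "wrist"; returns a dict with "pixels" (384x512x3 uint8, blue, green, red), "fovy" (degrees; the focal length in pixels is half the picture's height over the tangent of half this angle, whatever the lens; pixels are square), "cx", "cy" (the principal point, pixels), "R" (3x3) and "t" (3): a world point X has camera coordinates R X + t; the wrist camera has in their place "mount" (4x4, takes a point from camera to tool coordinates, whose origin is the TCP and whose axes are the tool frame's). Camera axes: x right, y down, z forward; pixel columns grow to the right and rows downward; lengths in m; the calibration is good to about 2 mm. A picture is of the moment at which its call begins: read the wrist's pose just before it. There is no depth.
- r.close_job(): hands the job in, once; it reports no verdict.
The state is a dict: "time": time; "joint_positions": joint angles; "joint_vel": joint speeds; "joint_torque": joint torques, N m; "ee_pos": TCP position; "eef_rot": TCP orientation; "ft_force": force on the tool from outside, world axes, zero at the start; "torque": the same for the moment, N m; "width": finger opening in m.
Only numpy, scipy, OpenCV 4.12 (cv2) and the standard library are available. Lean on these libraries where they do the work, as an engineer would, in place of code of your own. Each camera call takes 0.05 s, during which the arm holds its last target.

## Working session

There is one attempt and no reset: what is moved stays moved. The work goes in short steps, Python scripts to look and compute and a tool call to move; the robot and the scene stay as the last step left them, time stands still between calls to the robot, and variables do not carry over. Pictures are saved under pics/ and viewed, and the job is handed in when it is done.

Besides the shell and the picture viewer there is one more tool, called after "Request:" as name(argument=value, ...), one argument or row to a line, values as JSON. arm_command: Moves the arm, as the interface text tells. Its arguments: {"type":"object","properties":{"targets":{"type":"array","items":{"type":"array","items":{"type":"array","items":{"type":"number"}}}},"hand":{"type":"number"},"grip_force":{"type":"number"}},"required":["targets"]}

```bash
ls; mkdir -p pics; cat > h.py <<'E'
import numpy as np, cv2
from bench import readout, vision, r
from scipy.spatial.transform import Rotation as Ro
def cam(n,f):
    s=readout.read_state(); c=vision.camera(n); cv2.imwrite('pics/'+f,c['pixels'])
    if 'mount' in c:
        T=np.eye(4);T[:3,:3]=Ro.from_quat(s['eef_rot']).as_matrix();T[:3,3]=s['ee_pos']
        M=np.linalg.inv(T@np.array(c['mount']));c['R']=M[:3,:3];c['t']=M[:3,3]
    c['f']=192/np.tan(np.radians(c['fovy'])/2)
    import pickle; pickle.dump({k:c[k] for k in('R','t','f','cx','cy')},open('pics/'+f+'.pkl','wb'))
    return c
def load(f):
    import pickle; return pickle.load(open('pics/'+f+'.pkl','rb'))
def unproj(c,u,v,z):
    R=np.array(c['R']);o=-R.T@np.array(c['t']);d=R.T@np.array([(u-c['cx'])/c['f'],(v-c['cy'])/c['f'],1])
    return o+d*(z-o[2])/d[2]
def proj(c,X):
    p=np.array(c['R'])@np.array(X)+np.array(c['t']); return p[:2]/p[2]*c['f']+[c['cx'],c['cy']]
E
python3 - <<'E'
from h import *
for n in('scene','side','wrist'):
    c=cam(n,n+'0.png');print(n,c['fovy'],-np.array(c['R']).T@np.array(c['t']))
s=readout.read_state();print(s)
E
```

```text
pics
scene 53.42217443252234 [-0.12472394 -0.54257551  0.82817359]
side 55.60492761826013 [ 0.27817587 -1.13370022  0.47654237]
wrist 66.86388156848349 [0.62369634 0.06798733 0.38515302]
{'time': 0.15, 'joint_positions': array([-0.02260316,  0.33272574, -0.06468656,  1.46071543,  0.02160796,
        1.34991365, -0.08846124]), 'joint_vel': array([ 0.00149989, -0.00271782, -0.00041602, -0.00386627,  0.00089629,
       -0.00072391,  0.00017367]), 'joint_torque': array([ 1.82067095e-03, -6.23630190e+01,  2.54254905e-02, -3.90143681e+01,
       -6.11935230e-02,  3.71907104e-02, -1.53469024e-06]), 'ee_pos': array([ 6.24716267e-01, -8.80043672e-06,  2.21953020e-01]), 'eef_rot': array([ 7.07126977e-01, -3.59909937e-04, -3.93272758e-04, -7.07086384e-01]), 'ft_force': array([-0.03018033, -0.32537756,  0.81405621]), 'torque': array([-0.0135263 , -0.02414638, -0.02132525]), 'width': 0.08703530213468748}
```

View pics/scene0.png

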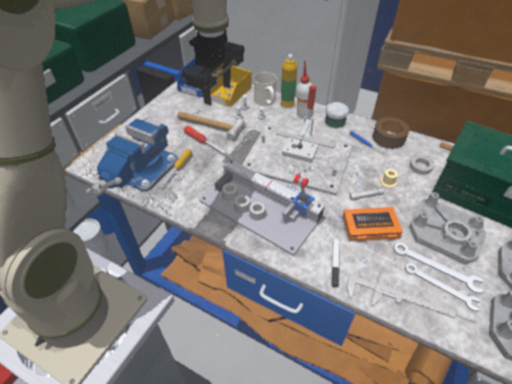

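View pics/side0.png

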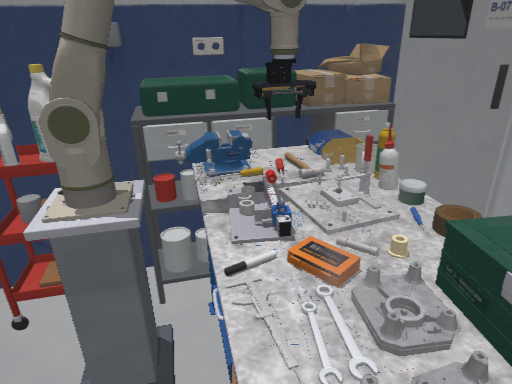

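View pics/wrist0.png

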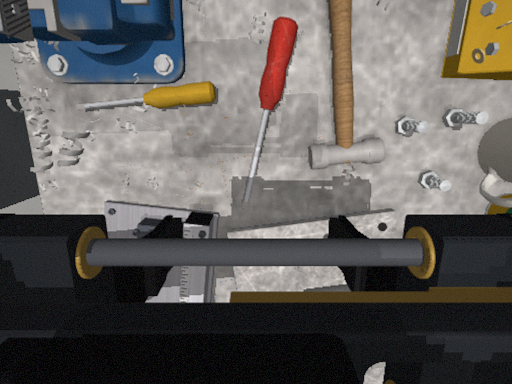

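```bash
python3 - <<'E'
import cv2
a=cv2.imread('pics/scene0.png')[140:260,190:340];cv2.imwrite('pics/s0z.png',cv2.resize(a,None,fx=5,fy=5,interpolation=cv2.INTER_CUBIC))
a=cv2.imread('pics/side0.png')[160:260,200:320];cv2.imwrite('pics/d0z.png',cv2.resize(a,None,fx=6,fy=6,interpolation=cv2.INTER_CUBIC))
E
```

```text
(no output)
```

View pics/s0z.png

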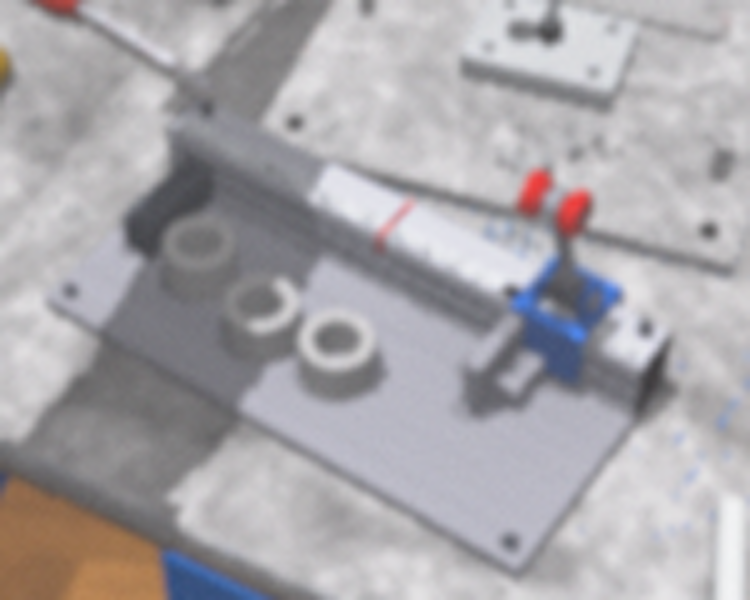

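View pics/d0z.png

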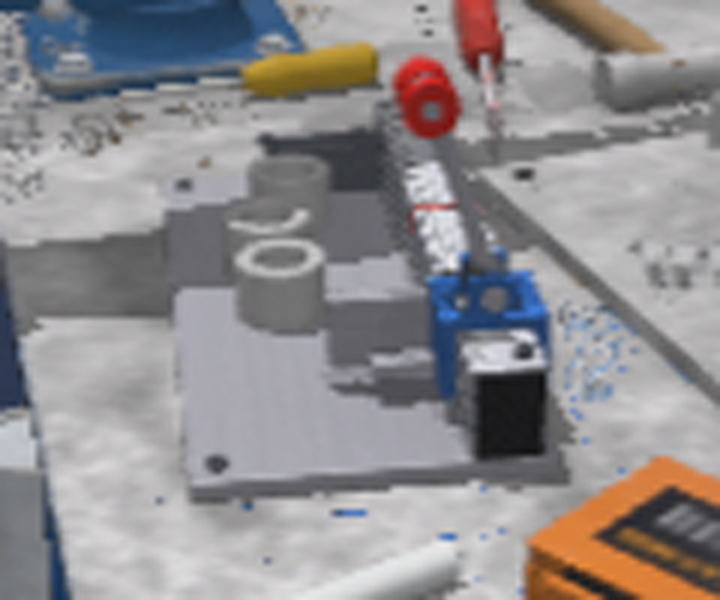

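```bash
cat > fit.py <<'E'
from h import *
from scipy.optimize import least_squares
S=load('scene0.png');D=load('side0.png')
sp=[((-77.5,160,10),(50,297)),((-77.5,-160,10),(517,568)),((40,6,52),(380,245)),((72,6,52),(412,203))]
dp=[((-77.5,-160,10),(190,487)),((-77.5,160,10),(165,178)),((40,-160,52),(475,378)),((72,-160,52),(545,370)),((40,6,52),(412,209)),((72,6,52),(458,206))]
pts=[(S,np.array(X)/1e3,np.array(p)/5+[190,140]-.4) for X,p in sp]+[(D,np.array(X)/1e3,np.array(p)/6+[200,160]-.4) for X,p in dp]
def fw(q,X):
    c,s=np.cos(q[2]),np.sin(q[2]);return np.array([q[0]+c*X[0]-s*X[1],q[1]+s*X[0]+c*X[1],X[2]])
f=lambda q:np.concatenate([proj(c,fw(q,X))-p for c,X,p in pts])
if __name__=='__main__':
    o=least_squares(f,[.6,-.1,0],loss='soft_l1');q=o.x;print(q,np.degrees(q[2]));print(f(q).reshape(-1,2).round(1))
    np.save('q.npy',q)
    c,s=np.cos(q[2]),np.sin(q[2])
    def inv(P): d=P[:2]-q[:2];return np.array([c*d[0]+s*d[1],-s*d[0]+c*d[1]])*1e3
    for n,p in dict(L=(198,238),M=(262,302),R=(337,338)).items():
        u=np.array(p)/5+[190,140]-.4;P=unproj(S,*u,.04);print(n,P,inv(P))
    for n,p in dict(R=(281,260),L=(287,172)).items():
        u=np.array(p)/6+[200,160]-.4;P=unproj(D,*u,.04);print('side',n,P,inv(P))
    # pointer
    P=unproj(S,*(np.array((510,290))/5+[190,140]-.4),.054);print('ptr',inv(P))
    # grip by triangulation
    us=np.array((556,202))/5+[190,140]-.4;ud=np.array((428,97))/6+[200,160]-.4
    g=least_squares(lambda X:np.r_[proj(S,X)-us,proj(D,X)-ud],[.65,-.2,.15]);print('grip',g.x,g.cost,inv(g.x))
E
python3 fit.py
```

```text
[ 0.47656932 -0.21521772 -0.11955262] -6.849860486089376
[[-1.6  0.3]
 [ 0.5  1.7]
 [ 0.5 -1. ]
 [ 0.6  0.6]
 [-0.5 -0.8]
 [-0.5 -0.1]
 [-0.7 -1. ]
 [ 0.5 -0.6]
 [ 0.4 -0.2]
 [ 3.8 -0.4]]
L [ 0.4783717  -0.11675044  0.04      ] [-9.95447855 97.97939627]
M [ 0.45431712 -0.17270902  0.04      ] [-27.16329845  39.55129559]
R [ 0.45146856 -0.22114691  0.04      ] [-24.21442481  -8.88058989]
side R [ 0.4485759  -0.22913433  0.04      ] [-26.13379904 -17.15599344]
side L [ 0.47242294 -0.12750462  0.04      ] [-14.57815389  86.59247967]
ptr [ 47.90852517 -72.18739535]
grip [ 0.49660382 -0.31949226  0.15098844] 0.30363880766524487 [  32.32811939 -101.14076069]
```

Request:
arm_command(
  targets=[
    [[-0.012,-0.005,-0.035,0,6.85,0],[-0.012,-0.005,-0.035,0,0,0],[-0.012,-0.005,-0.035,0,0,0],[-0.012,-0.005,-0.035,0,0,0],[-0.012,-0.005,-0.035,0,0,0],[-0.012,-0.005,-0.035,0,0,0],[-0.012,-0.005,-0.035,0,0,0],[-0.012,-0.005,-0.035,0,0,0],[-0.012,-0.005,-0.035,0,0,0],[-0.012,-0.005,-0.035,0,0,0],[0,0,0,0,0,0],[0,0,0,0,0,0]],
  ],
  hand=0,
  grip_force=20,
)

```text
time: 1.15
ee_pos: [0.4668, -0.3371, 0.2726]
eef_rot: [0.706, -0.044, 0.044, -0.706]
ft_force: [0.4, 0.2, -0.3]
width: 0.0152
```

```bash
cat >> h.py <<'E'
def fix(P,q=None):
    q=np.load('q.npy') if q is None else q
    c,s=np.cos(q[2]),np.sin(q[2]);d=np.array(P)[:2]-q[:2];return np.array([c*d[0]+s*d[1],-s*d[0]+c*d[1],P[2]])*1e3
def st():
    s=readout.read_state();print('t',s['time'],'fix',fix(s['ee_pos']).round(1),'F',s['ft_force'].round(1),'w',round(s['width'],4),'rotvec',np.degrees((Ro.from_quat([0.70710678,0,0,-0.70710678]).inv()*Ro.from_quat(s['eef_rot'])).as_rotvec()).round(2))
    return s
E
python3 - <<'E'
from h import *
st();cam('wrist','w1.png')
E
```

```text
t 1.15 fix [   4.8 -122.2  272.6] F [ 0.4  0.2 -0.3] w 0.0152 rotvec [-0.03  7.12  0.  ]
```

View pics/w1.png

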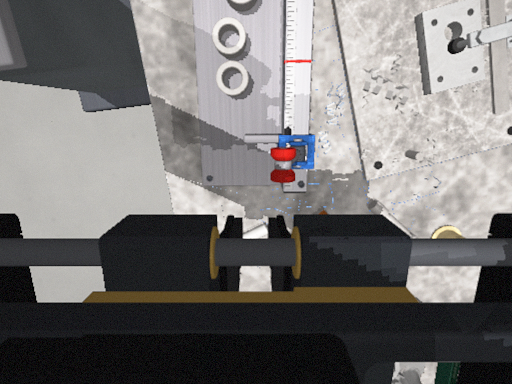

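```bash
python3 - <<'E'
import cv2
a=cv2.imread('pics/w1.png')[0:200,180:340];cv2.imwrite('pics/w1z.png',cv2.resize(a,None,fx=3,fy=3,interpolation=cv2.INTER_CUBIC))
E
```

```text
(no output)
```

View pics/w1z.png

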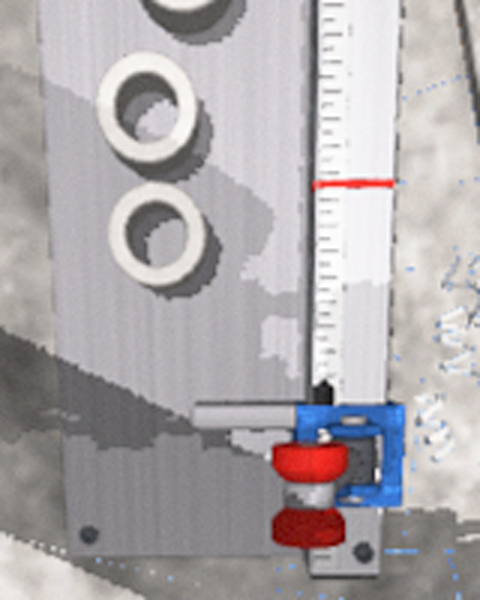

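```bash
cat > fit2.py <<'E'
from fit import *
import fit
W=load('w1.png')
wp=[((-77.5,-160,10),(68,557)),((40,6,52),(313,184)),((72,6,52),(393,184)),((40,-160,52),(311,576)),((72,-160,52),(378,576))]
cv=lambda p:np.array(p)/3+[180,0]-.33
P0=fit.pts[:]
wpts=[(W,np.array(X)/1e3,cv(p)) for X,p in wp]
for nm,pp in(('all',P0+wpts),('wrist',wpts)):
    fit.pts=pp
    o=least_squares(f,[.477,-.215,-.12],loss='soft_l1');q=o.x;print(nm,q,np.degrees(q[2]));print(f(q).reshape(-1,2)[-5:].round(1).tolist())
    if nm=='all': np.save('q.npy',q)
    for n,p,z in(('M',(148,106),.04),('R',(157,234),.04),('ptr',(322,382),.054),('stop left face',(250,404),.055)):
        print(n,fix(unproj(W,*cv(p),z),q).round(1))
    for n,p in dict(L=(198,238),M=(262,302),R=(337,338)).items():
        u=np.array(p)/5+[190,140]-.4;print('scene',n,fix(unproj(S,*u,.04),q).round(1))
    for n,p in dict(R=(281,260),L=(287,172)).items():
        u=np.array(p)/6+[200,160]-.4;print('side',n,fix(unproj(D,*u,.04),q).round(1))
    us=np.array((556,202))/5+[190,140]-.4;ud=np.array((428,97))/6+[200,160]-.4;uw=cv((310,495))
    g=least_squares(lambda X:np.r_[proj(S,X)-us,proj(D,X)-ud,proj(W,X)-uw],[.65,-.2,.15]);print('grip',g.x,g.cost,fix(g.x,q))
    print('TCP',fix(readout.read_state()['ee_pos'],q))
E
python3 fit2.py
```

```text
all [ 0.47703685 -0.21308921 -0.11370685] -6.5149228292474355
[[-0.3, 0.4], [0.4, 0.1], [-0.0, -0.2], [-0.8, 0.5], [0.3, 0.3]]
M [-27.8  38.6  40. ]
R [-25.6 -10.9  40. ]
ptr [ 44.3 -72.8  54. ]
stop left face [ 13.4 -81.7  55. ]
scene L [-9.6 95.9 40. ]
scene M [-27.2  37.5  40. ]
scene R [-24.5 -10.9  40. ]
side R [-26.5 -19.2  40. ]
side L [-14.3  84.5  40. ]
grip [ 0.49555447 -0.32069383  0.15189398] 0.4232284079771452 [  30.60707668 -104.80870272  151.89397897]
TCP [   4.84683315 -122.171112    272.32849503]
wrist [ 0.47698001 -0.21285322 -0.11219763] -6.428450598587435
[[-0.2, 0.3], [0.4, -0.1], [-0.1, -0.4], [-0.6, 0.3], [0.5, 0.1]]
M [-27.7  38.4  40. ]
R [-25.5 -11.1  40. ]
ptr [ 44.3 -73.1  54. ]
stop left face [ 13.4 -81.9  55. ]
scene L [-9.4 95.7 40. ]
scene M [-27.   37.4  40. ]
scene R [-24.4 -11.1  40. ]
side R [-26.4 -19.4  40. ]
side L [-14.1  84.3  40. ]
grip [ 0.49555447 -0.32069383  0.15189398] 0.4232284079771452 [  30.53176321 -105.08291609  151.89397897]
TCP [   4.74534525 -122.4064276   272.32849503]
```

Request:
arm_command(
  targets=[
    [[-0.019,0.02,0.014,0,-0.6,0],[-0.02,0.026,0.014,0,0,0],[-0.02,0.03,0.014,0,0,0],[-0.02,0.03,0.014,0,0,0],[0,0.036,0.014,0,0,0],[0,0.036,0.014,0,0,0],[0,0.036,0.014,0,0,0],[0,0.03,0.013,0,0,0],[0,0.009,0,0,0,0],[0,0,0,0,0,0],[0,0,0,0,0,0]],
  ],
  hand=0,
)

```text
time: 2.12
ee_pos: [0.4026, -0.2158, 0.0203]
eef_rot: [0.706, -0.038, 0.038, -0.706]
ft_force: [0.7, 0.2, 0.0]
width: 0.0005
```

```bash
python3 - <<'E'
from h import *
st();cam('wrist','w2.png');cam('side','d2.png')
a=cv2.imread('pics/d2.png')[120:260,180:340];cv2.imwrite('pics/d2z.png',cv2.resize(a,None,fx=4,fy=4,interpolation=cv2.INTER_CUBIC))
E
```

```text
t 2.1167 fix [-73.6 -11.2  20.3] F [0.7 0.2 0. ] w 0.0005 rotvec [-0.01  6.19 -0.02]
```

View pics/w2.png

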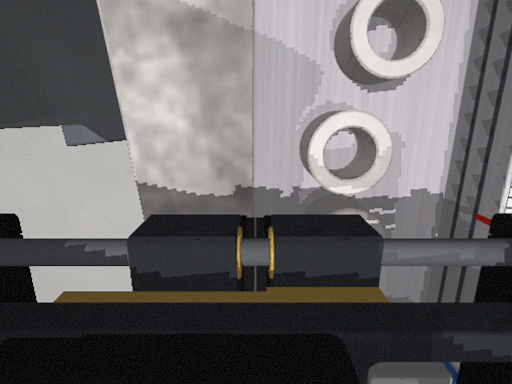

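View pics/d2z.png

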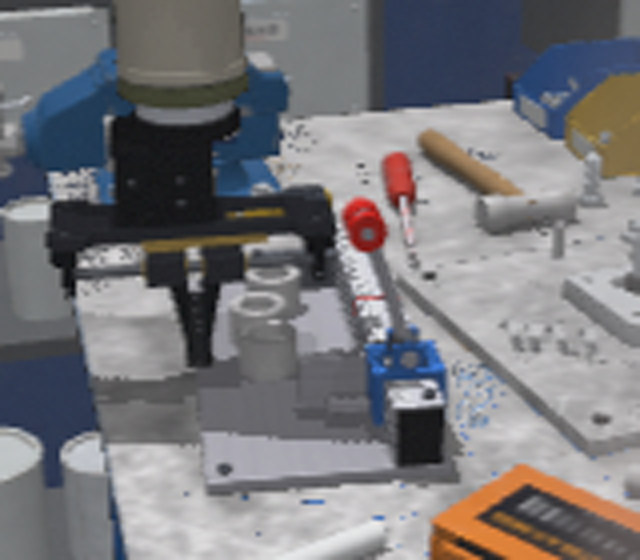

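Request:
arm_command(
  targets=[
    [[0.008,0,0,0,0,0],[0.008,0,0,0,0,0],[0.008,0,0,0,0,0],[0.007,0,0,0,0,0],[0.007,0,0,0,0,0],[0.006,0,0,0,0,0],[0.004,0,0,0,0,0],[0.002,0,0,0,0,0],[0,0,0,0,0,0]],
  ],
)

```text
time: 2.97
ee_pos: [0.4522, -0.2212, 0.0195]
eef_rot: [0.706, -0.038, 0.039, -0.706]
ft_force: [1.0, -0.2, -0.1]
width: 0.0009
```

```bash
python3 - <<'E'
from h import *
W=load('w2.png')
for p in((349,152),(396,36)): print(fix(unproj(W,*p,.04)).round(1))
st();cam('side','d3.png')
a=cv2.imread('pics/d3.png')[140:260,200:320];cv2.imwrite('pics/d3z.png',cv2.resize(a,None,fx=4,fy=4,interpolation=cv2.INTER_CUBIC))
E
```

```text
[-28.7  39.   40. ]
[-12.1  91.1  40. ]
t 2.9667 fix [-23.8 -10.8  19.5] F [ 1.  -0.2 -0.1] w 0.0009 rotvec [-0.    6.24 -0.02]
```

View pics/d3z.png

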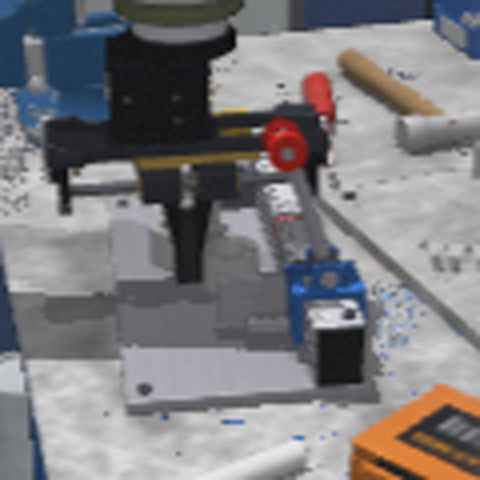

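Request:
arm_command(
  targets=[
    [[0.002,0,0,0,0,0],[0.002,0,0,0,0,0],[0.001,0,0,0,0,0],[0,0,0,0,0,0]],
  ],
)

```text
time: 3.35
ee_pos: [0.4568, -0.2217, 0.0195]
eef_rot: [-0.706, 0.038, -0.039, 0.706]
ft_force: [0.2, -0.4, 0.3]
width: 0.0008
```

```bash
python3 - <<'E'
from h import *
st()
E
```

```text
t 3.35 fix [-19.1 -10.8  19.5] F [ 0.2 -0.4  0.3] w 0.0008 rotvec [ 0.    6.24 -0.01]
```

Request:
arm_command(
  targets=[
    [[0.001,0,0,0,0,0],[0.001,0,0,0,0,0],[0,0,0,0,0,0]],
  ],
)

```text
time: 3.6
ee_pos: [0.4588, -0.2219, 0.0196]
eef_rot: [-0.706, 0.038, -0.039, 0.706]
ft_force: [-0.6, 0.0, -0.6]
width: 0.0004
```

```bash
python3 - <<'E'
from h import *
st()
E
```

```text
t 3.6 fix [-17.1 -10.9  19.6] F [-0.6  0.  -0.6] w 0.0004 rotvec [ 0.    6.25 -0.01]
```

Request:
arm_command(
  targets=[
    [[0.001,0,0,0,0,0],[0.001,0,0,0,0,0],[0.001,0,0,0,0,0],[0,0,0,0,0,0]],
  ],
)

```text
time: 3.93
ee_pos: [0.4619, -0.2222, 0.0196]
eef_rot: [0.706, -0.038, 0.039, -0.706]
ft_force: [-0.4, -0.2, -0.1]
width: 0.0009
```

Request:
arm_command(
  targets=[
    [[0.001,0,0,0,0,0],[0.001,0,0,0,0,0],[0,0,0,0,0,0]],
  ],
)

```text
time: 4.18
ee_pos: [0.4638, -0.2225, 0.0196]
eef_rot: [-0.706, 0.038, -0.039, 0.706]
ft_force: [-0.2, -0.2, -0.1]
width: 0.0005
```

```bash
python3 - <<'E'
from h import *
st();cam('scene','s4.png')
a=cv2.imread('pics/s4.png')[140:260,190:340];cv2.imwrite('pics/s4z.png',cv2.resize(a,None,fx=5,fy=5,interpolation=cv2.INTER_CUBIC))
E
```

```text
t 4.1833 fix [-12.1 -10.8  19.6] F [-0.2 -0.2 -0.1] w 0.0005 rotvec [ 0.    6.25 -0.01]
```

View pics/s4z.png

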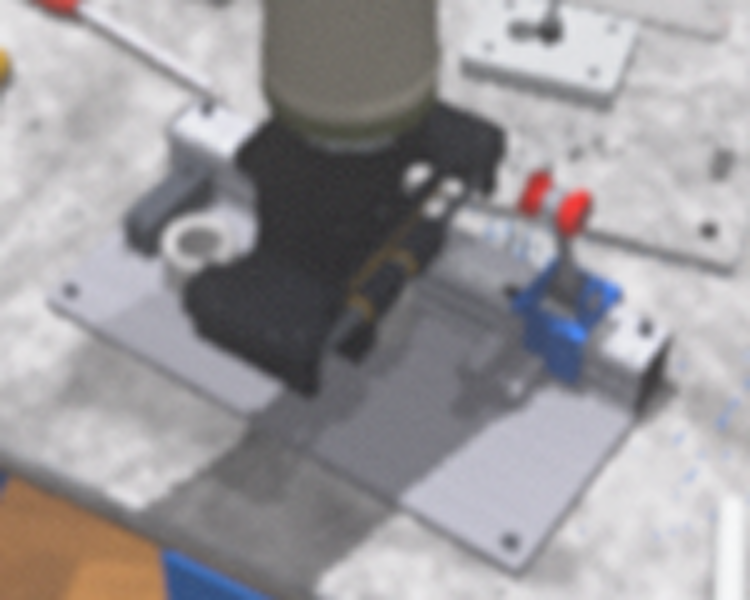

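Request:
arm_command(
  targets=[
    [[0.001,0,0,0,0,0],[0.001,0,0,0,0,0],[0,0,0,0,0,0]],
  ],
)

```text
time: 4.48
ee_pos: [0.4658, -0.2227, 0.0196]
eef_rot: [0.706, -0.038, 0.039, -0.706]
ft_force: [-0.4, -0.3, 0.0]
width: 0.0002
```

Request:
arm_command(
  targets=[
    [[0.001,0,0,0,0,0],[0.001,0,0,0,0,0],[0,0,0,0,0,0]],
  ],
)

```text
time: 4.73
ee_pos: [0.4673, -0.2229, 0.0195]
eef_rot: [-0.706, 0.039, -0.038, 0.706]
ft_force: [-3.3, 0.8, 3.0]
width: 0.0005
```

Request:
arm_command(
  targets=[
    [[-0.018,0,0,0,0,0],[-0.018,0,0.005,0,0,0],[-0.018,0,0.005,0,0,0],[-0.002,0,0.02,0,0,0],[0,0,0.02,0,0,0],[0,0,0,0,0,0],[0,0,0,0,0,0]],
  ],
)

```text
time: 5.32
ee_pos: [0.4182, -0.1664, 0.0199]
eef_rot: [0.706, -0.037, 0.038, -0.706]
ft_force: [0.3, 0.0, 0.3]
width: 0.0006
```

```bash
python3 - <<'E'
from h import *
st();cam('wrist','w5.png');cam('side','d5.png')
a=cv2.imread('pics/d5.png')[140:260,200:320];cv2.imwrite('pics/d5z.png',cv2.resize(a,None,fx=4,fy=4,interpolation=cv2.INTER_CUBIC))
E
```

```text
t 5.3167 fix [-63.8  39.7  19.9] F [0.3 0.  0.3] w 0.0006 rotvec [-0.    6.13 -0.09]
```

View pics/w5.png

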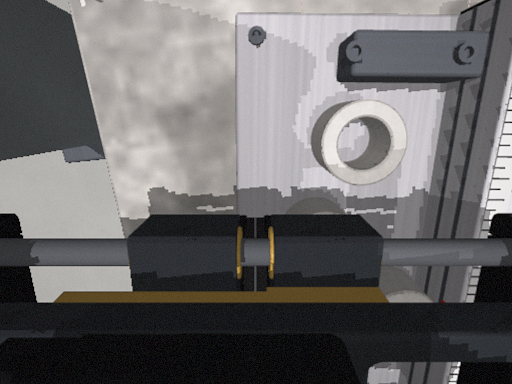

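View pics/d5z.png

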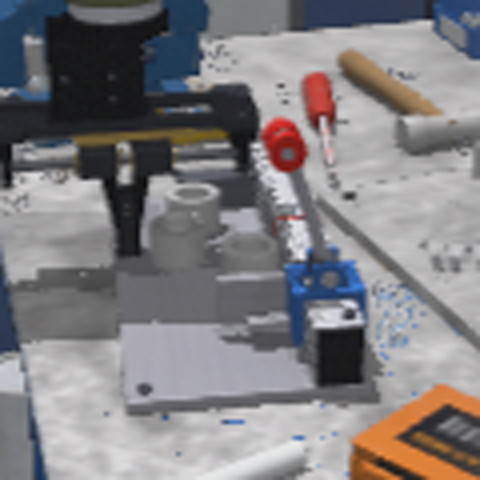

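Request:
arm_command(
  targets=[
    [[0.006,0,-0.001,0,0,0],[0.008,0,0,0,0,0],[0.008,0,0,0,0,0],[0.008,0,0,0,0,0],[0.008,0,0,0,0,0],[0.007,0,0,0,0,0],[0.005,0,0,0,0,0],[0.002,0,0,0,0,0],[0.001,0,0,0,0,0],[0,0,0,0,0,0]],
  ],
)

```text
time: 6.25
ee_pos: [0.47, -0.1739, 0.0195]
eef_rot: [-0.706, 0.038, -0.039, 0.706]
ft_force: [-0.7, 0.7, 0.7]
width: 0.0006
```

```bash
python3 - <<'E'
from h import *
W=load('w5.png')
for p in((364,142),): print(fix(unproj(W,*p,.04)).round(1))
st()
E
```

```text
[-12.2  94.9  40. ]
t 6.25 fix [-11.4  38.2  19.5] F [-0.7  0.7  0.7] w 0.0006 rotvec [ 0.    6.25 -0.01]
```

Request:
arm_command(
  targets=[
    [[0.001,0,0,0,0,0],[0.001,0,0,0,0,0],[0,0,0,0,0,0]],
  ],
)

```text
time: 6.5
ee_pos: [0.4719, -0.1741, 0.0196]
eef_rot: [-0.706, 0.038, -0.039, 0.706]
ft_force: [-1.6, 0.1, -1.4]
width: 0.0003
```

Request:
arm_command(
  targets=[
    [[0.001,0,0,0,0,0],[0,0,0,0,0,0]],
  ],
)

```text
time: 6.67
ee_pos: [0.4729, -0.1742, 0.0195]
eef_rot: [-0.706, 0.039, -0.039, 0.706]
ft_force: [-1.6, -0.3, -0.8]
width: 0.0003
```

```bash
python3 - <<'E'
from h import *
st()
E
```

```text
t 6.6667 fix [-8.5 38.2 19.5] F [-1.6 -0.3 -0.8] w 0.0003 rotvec [ 0.    6.25 -0.  ]
```

Request:
arm_command(
  targets=[
    [[0.001,0,0,0,0,0],[0,0,0,0,0,0]],
  ],
)

```text
time: 6.83
ee_pos: [0.473, -0.1742, 0.0194]
eef_rot: [-0.706, 0.039, -0.038, 0.706]
ft_force: [-6.2, 1.2, 3.5]
width: 0.0006
```

```bash
python3 - <<'E'
from h import *
st()
print(fix([.4673,-.2229,.02]))
E
```

```text
t 6.8333 fix [-8.4 38.1 19.4] F [-6.2  1.2  3.5] w 0.0006 rotvec [0.02 6.26 0.11]
[ -8.56081882 -10.85219806  20.        ]
```

Request:
arm_command(
  targets=[
    [[-0.02,0,0,0,0,0],[-0.021,0,0.007,0,0,0],[0,0,0.025,0,0,0],[0,0,0.025,0,0,0],[0,0,0,0,0,0],[0.008,0,0,0,0,0],[0.008,0,0,0,0,0],[0.008,0,0,0,0,0],[0.008,0,0,0,0,0],[0.004,0,0,0,0,0],[0.002,0,0,0,0,0],[0,0,0,0,0,0]],
  ],
)

```text
time: 7.83
ee_pos: [0.4776, -0.1176, 0.0194]
eef_rot: [0.706, -0.039, 0.039, -0.706]
ft_force: [0.0, 0.2, 0.3]
width: 0.0005
```

Request:
arm_command(
  targets=[
    [[0.001,0,0,0,0,0],[0,0,0,0,0,0]],
  ],
)

```text
time: 8.0
ee_pos: [0.4781, -0.1175, 0.0195]
eef_rot: [0.706, -0.039, 0.039, -0.706]
ft_force: [0.0, 0.3, -0.2]
width: 0.0001
```

```bash
python3 - <<'E'
from h import *
st()
E
```

```text
t 8.0 fix [-9.8 95.1 19.5] F [ 0.   0.3 -0.2] w 0.0001 rotvec [-0.    6.26 -0.  ]
```

Request:
arm_command(
  targets=[
    [[0.001,0,0,0,0,0],[0,0,0,0,0,0]],
  ],
)

```text
time: 8.17
ee_pos: [0.479, -0.1175, 0.0196]
eef_rot: [-0.706, 0.039, -0.039, 0.706]
ft_force: [-0.5, 0.2, -0.9]
width: 0.0003
```

Request:
arm_command(
  targets=[
    [[0.001,0,0,0,0,0],[0,0,0,0,0,0]],
  ],
)

```text
time: 8.33
ee_pos: [0.4794, -0.1176, 0.0194]
eef_rot: [-0.706, 0.039, -0.038, 0.706]
ft_force: [-5.5, 0.2, 2.3]
width: 0.0004
```

Request:
arm_command(
  targets=[
    [[-0.02,0,0,0,0,0],[0,-0.035,0,0,0,0],[0,-0.04,0,0,0,0],[0,-0.04,0,0,0,0],[0,-0.04,0,0,0,0],[0,-0.04,0,0,0,0],[0.01,0,-0.033,0,0,0],[0.01,0,-0.033,0,0,0],[0.01,0,-0.033,0,0,0],[0.01,0,-0.033,0,0,0],[0.01,0,-0.033,0,0,0],[0.01,0,-0.033,0,0,0]],
  ],
)

```text
time: 9.33
ee_pos: [0.4987, -0.3206, 0.2148]
eef_rot: [0.706, -0.038, 0.039, -0.706]
ft_force: [-0.0, 0.3, -1.0]
width: 0.0007
```

Request:
arm_command(
  targets=[
    [[0,0,0,0,7,0],[0,0,0,0,7,0],[0,0,0,0,7,0],[0,0,0,0,7,0],[0,0,0,0,7,0],[0,0,0,0,7,0],[0,0,0,0,7,0],[0,0,0,0,7,0],[0,0,0,0,7,0],[0,0,0,0,7,0],[0,0,0,0,7,0],[0,0,0,0,7,0]],
  ],
  hand=0.75,
)

```text
time: 10.33
ee_pos: [0.4986, -0.3189, 0.2147]
eef_rot: [0.497, -0.502, 0.503, -0.498]
ft_force: [-0.6, -0.3, 0.1]
width: 0.0637
```

Request:
arm_command(
  targets=[
    [[0,0,0,0,6.3,0],[0,0,0,0,0,0],[0,0,0,0,0,0]],
  ],
)

```text
time: 10.58
ee_pos: [0.4985, -0.3188, 0.2147]
eef_rot: [0.472, -0.527, 0.527, -0.472]
ft_force: [0.3, 1.1, 0.6]
width: 0.0649
```

```bash
python3 - <<'E'
from h import *
s=st();print(s['joint_positions'].round(2))
cam('wrist','w6.png');cam('side','d6.png');cam('scene','s6.png')
a=cv2.imread('pics/d6.png')[120:260,180:340];b=cv2.imread('pics/s6.png')[120:260,180:340];cv2.imwrite('pics/d6z.png',cv2.resize(np.hstack([a,b]),None,fx=2.5,fy=2.5,interpolation=cv2.INTER_CUBIC))
E
```

```text
t 10.5833 fix [  33.4 -102.6  214.7] F [0.3 1.1 0.6] w 0.0649 rotvec [ 1.000e-02  9.633e+01 -4.000e-02]
[ 0.19  0.27  0.36  1.58 -0.1   1.31 -1.11]
```

View pics/w6.png

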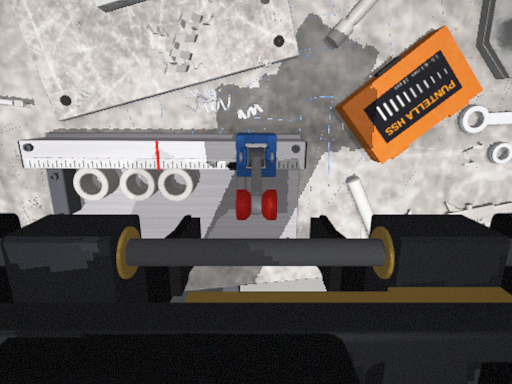

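View pics/d6z.png

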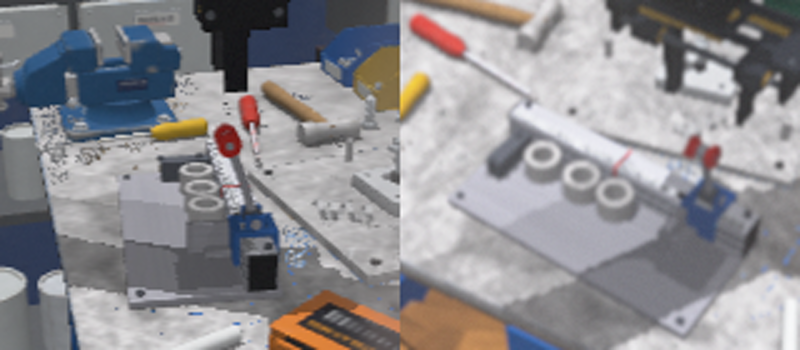

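```bash
python3 - <<'E'
from h import *
W=load('w6.png')
for p in((91,184),(137,184),(175.5,184)): print('bush',fix(unproj(W,*p,.04)).round(1))
print('mark',fix(unproj(W,156.5,160,.052)).round(1))
print('grip',fix(unproj(W,256.5,204,.152)).round(1),'ptr',fix(unproj(W,230,166,.054)).round(1))
E
```

```text
bush [19.4 92.3 40. ]
bush [19.6 37.4 40. ]
bush [19.7 -8.5 40. ]
mark [50.3  7.8 52. ]
grip [  29.9 -104.4  152. ] ptr [ 44.1 -75.1  54. ]
```

Request:
arm_command(
  targets=[
    [[0.002,0.02,-0.003,0,0,0],[0,0.02,0,0,0,0],[0,0.02,0,0,0,0],[0,0.015,0,0,0,0],[0,0.007,0,0,0,0],[0,0,0,0,0,0]],
  ],
)

```text
time: 11.23
ee_pos: [0.4943, -0.32, 0.1311]
eef_rot: [-0.471, 0.528, -0.527, 0.471]
ft_force: [0.2, 0.5, -0.0]
width: 0.0655
```

```bash
python3 - <<'E'
from h import *
s=st()
cam('wrist','w7.png');cam('side','d7.png');cam('scene','s7.png')
a=cv2.imread('pics/d7.png')[120:260,180:340];b=cv2.imread('pics/s7.png')[120:260,180:340];cv2.imwrite('pics/d7z.png',cv2.resize(np.hstack([a,b]),None,fx=2.5,fy=2.5,interpolation=cv2.INTER_CUBIC))
E
```

```text
t 11.2333 fix [  29.3 -104.3  131.1] F [ 0.2  0.5 -0. ] w 0.0655 rotvec [-6.000e-02  9.648e+01  1.500e-01]
```

View pics/w7.png

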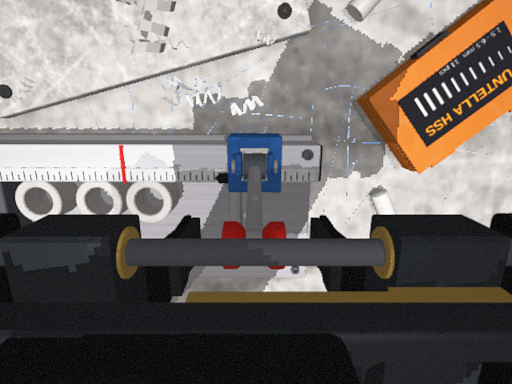

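View pics/d7z.png

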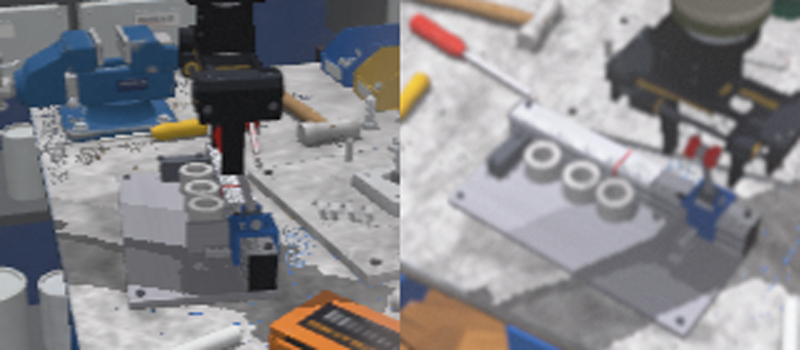

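Request:
arm_command(
  targets=[
    [[0,0,0,0,0,0],[0,0,0,0,0,0],[0,0,0,0,0,0],[0,0,0,0,0,0],[0,0,0,0,0,0],[0,0,0,0,0,0],[0,0,0,0,0,0]],
  ],
  hand=0,
  grip_force=40,
)

```text
time: 11.97
ee_pos: [0.4951, -0.3204, 0.1326]
eef_rot: [0.471, -0.528, 0.528, -0.471]
ft_force: [-0.5, -0.1, 0.9]
width: 0.0314
```

```bash
python3 - <<'E'
from h import *
s=st()
cam('wrist','w8.png');cam('side','d8.png');cam('scene','s8.png')
a=cv2.imread('pics/d8.png')[120:260,180:340];b=cv2.imread('pics/s8.png')[120:260,180:340];cv2.imwrite('pics/d8z.png',cv2.resize(np.hstack([a,b]),None,fx=2.5,fy=2.5,interpolation=cv2.INTER_CUBIC))
E
```

```text
t 11.9667 fix [  30.2 -104.6  132.6] F [-0.5 -0.1  0.9] w 0.0314 rotvec [ 1.000e-02  9.655e+01 -0.000e+00]
```

View pics/w8.png

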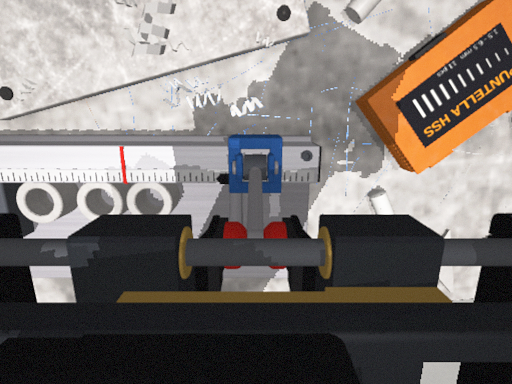

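View pics/d8z.png

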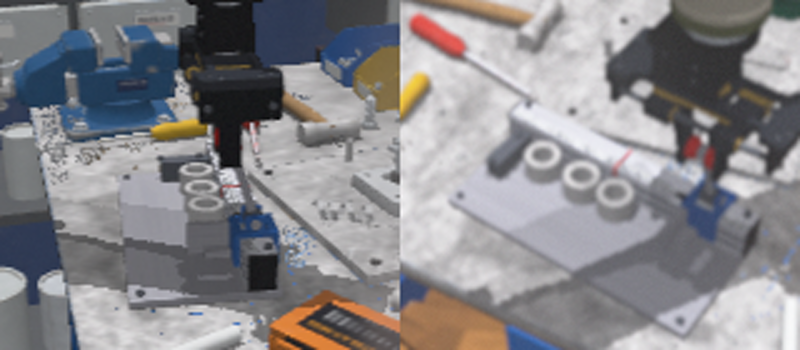

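Request:
arm_command(
  targets=[
    [[-0.004,0,0,0,0,0],[-0.008,0,0,0,0,0],[-0.008,0,0,0,0,0],[-0.008,0,0,0,0,0],[-0.008,0,0,0,0,0],[-0.007,0,0,0,0,0],[-0.005,0,0,0,0,0],[-0.004,0,0,0,0,0],[-0.004,0,0,0,0,0],[-0.004,0,0,0,0,0],[0,0,0,0,0,0],[0,0,0,0,0,0]],
  ],
)

```text
time: 13.12
ee_pos: [0.5019, -0.2607, 0.1326]
eef_rot: [-0.471, 0.528, -0.528, 0.471]
ft_force: [-1.3, -2.7, -0.2]
width: 0.0316
```

```bash
python3 - <<'E'
from h import *
s=st()
W=cam('wrist','w9.png')
a=cv2.imread('pics/w9.png')[110:270,100:400];cv2.imwrite('pics/w9z.png',cv2.resize(a,None,fx=2.6,fy=2.6,interpolation=cv2.INTER_CUBIC))
E
```

```text
t 13.1167 fix [ 30.2 -44.5 132.6] F [-1.3 -2.7 -0.2] w 0.0316 rotvec [2.000e-02 9.655e+01 1.000e-02]
```

View pics/w9z.png

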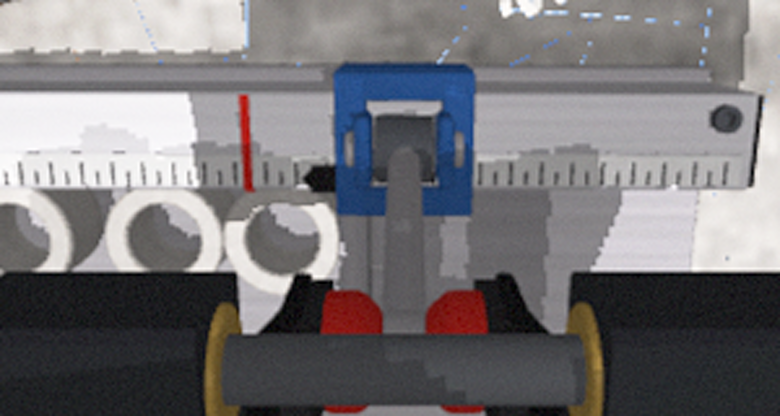

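Request:
arm_command(
  targets=[
    [[-0.003,0,0,0,0,0],[-0.003,0,0,0,0,0],[-0.003,0,0,0,0,0],[-0.003,0,0,0,0,0],[-0.002,0,0,0,0,0],[0,0,0,0,0,0],[0,0,0,0,0,0]],
  ],
)

```text
time: 13.75
ee_pos: [0.5034, -0.248, 0.1326]
eef_rot: [0.471, -0.528, 0.528, -0.47]
ft_force: [0.8, -6.2, -1.1]
width: 0.0318
```

```bash
python3 - <<'E'
from h import *
s=st()
W=cam('wrist','w10.png')
a=cv2.imread('pics/w10.png')[130:210,170:300];cv2.imwrite('pics/w10z.png',cv2.resize(a,None,fx=6,fy=6,interpolation=cv2.INTER_CUBIC))
E
```

```text
t 13.75 fix [ 30.1 -31.7 132.6] F [ 0.8 -6.2 -1.1] w 0.0318 rotvec [-4.000e-02  9.661e+01 -7.000e-02]
```

View pics/w10z.png

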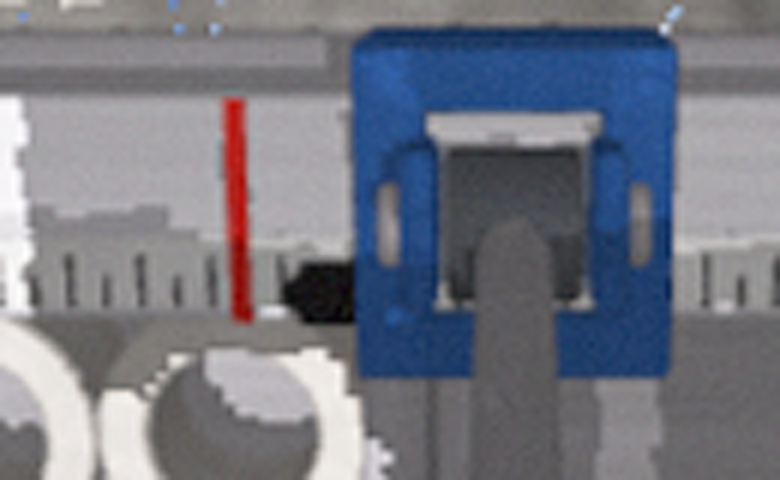

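Request:
arm_command(
  targets=[
    [[-0.002,0,0,0,0,0],[-0.002,0,0,0,0,0],[-0.001,0,0,0,0,0],[0,0,0,0,0,0],[0,0,0,0,0,0]],
  ],
)

```text
time: 14.22
ee_pos: [0.5039, -0.2438, 0.1326]
eef_rot: [0.471, -0.527, 0.529, -0.47]
ft_force: [-0.1, -7.9, -1.7]
width: 0.0317
```

```bash
python3 - <<'E'
from h import *
s=st()
W=cam('wrist','w11.png')
a=cv2.imread('pics/w11.png')[130:210,170:300];cv2.imwrite('pics/w11z.png',cv2.resize(a,None,fx=6,fy=6,interpolation=cv2.INTER_CUBIC))
E
```

```text
t 14.2167 fix [ 30.1 -27.5 132.6] F [-0.1 -7.9 -1.7] w 0.0317 rotvec [-7.000e-02  9.664e+01 -1.200e-01]
```

View pics/w11z.png

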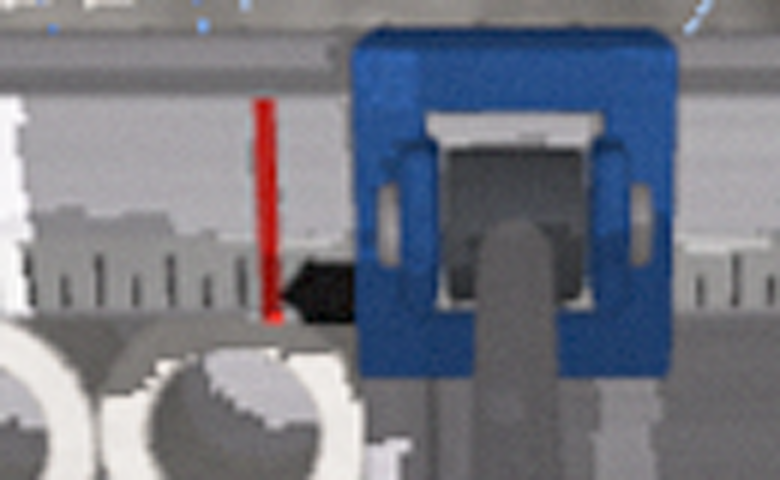

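View pics/w11.png

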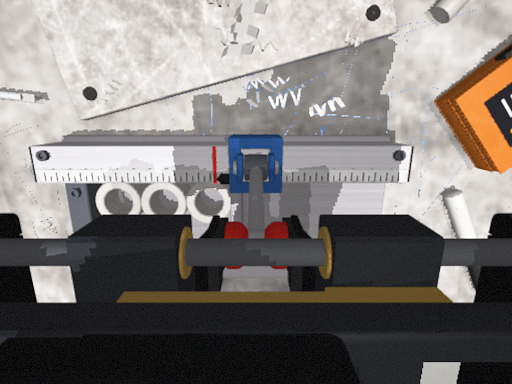

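Request:
arm_command(
  targets=[
    [[-0.001,0,0,0,0,0],[-0.001,0,0,0,0,0],[0,0,0,0,0,0],[0,0,0,0,0,0]],
  ],
)

```text
time: 14.6
ee_pos: [0.5041, -0.242, 0.1326]
eef_rot: [0.471, -0.527, 0.529, -0.47]
ft_force: [1.0, -8.3, -2.0]
width: 0.0312
```

```bash
python3 - <<'E'
from h import *
s=st()
W=cam('wrist','w12.png')
a=cv2.imread('pics/w12.png')[150:200,195:275];cv2.imwrite('pics/w12z.png',cv2.resize(a,None,fx=10,fy=10,interpolation=cv2.INTER_CUBIC))
E
```

```text
t 14.6 fix [ 30.2 -25.6 132.6] F [ 1.  -8.3 -2. ] w 0.0312 rotvec [-8.000e-02  9.665e+01 -1.400e-01]
```

View pics/w12z.png

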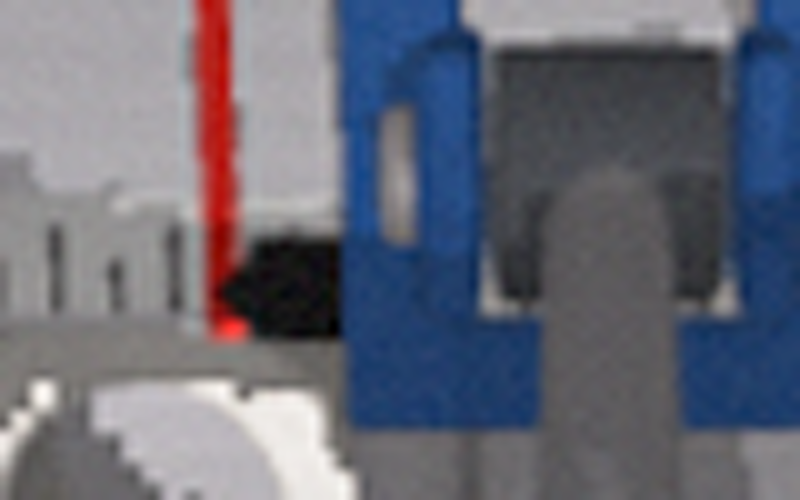

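Request:
arm_command(
  targets=[
    [[0,0.0008,-0.0026,0,0,0],[0,0.0009,-0.0026,0,0,0],[0,0.0015,-0.0037,0,0,0],[0,0.0015,-0.0036,0,0,0],[0,0.0018,-0.0035,0,0,0],[0,0.0019,-0.0035,0,0,0],[0,0.0021,-0.0034,0,0,0],[0,0.0021,-0.0033,0,0,0],[0,0,0,0,0,0],[0,0,0,0,0,0]],
  ],
)

```text
time: 15.48
ee_pos: [0.4783, -0.2389, 0.1199]
eef_rot: [0.47, -0.527, 0.529, -0.47]
ft_force: [1.5, -8.9, -4.4]
width: 0.0316
```

```bash
python3 - <<'E'
from h import *
s=st()
W=cam('wrist','w13.png')
a=cv2.imread('pics/w13.png')[110:210,180:300];cv2.imwrite('pics/w13z.png',cv2.resize(a,None,fx=6,fy=6,interpolation=cv2.INTER_CUBIC))
E
```

```text
t 15.4833 fix [  4.1 -25.5 119.9] F [ 1.5 -8.9 -4.4] w 0.0316 rotvec [-5.000e-02  9.665e+01 -1.600e-01]
```

View pics/w13z.png

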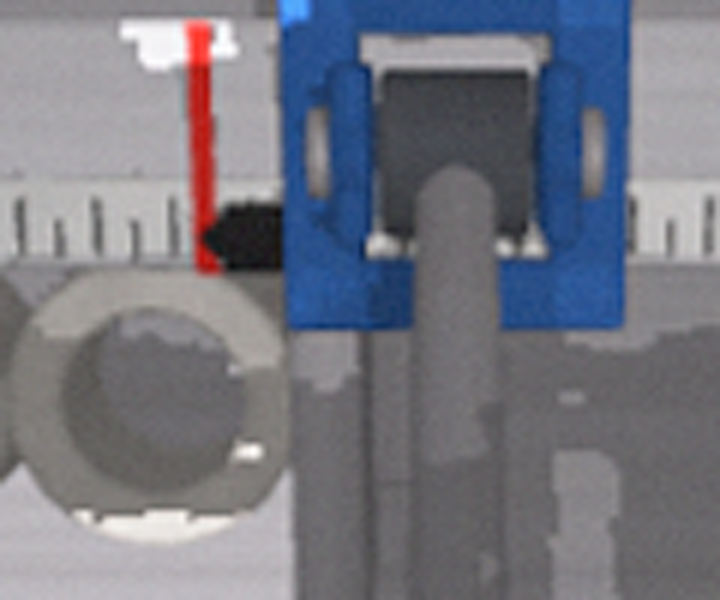

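Request:
arm_command(
  targets=[
    [[0,0.0024,-0.0032,0,0,0],[0,0.0024,-0.0031,0,0,0],[0,0.0027,-0.0029,0,0,0],[0,0.0027,-0.0029,0,0,0],[0,0.0029,-0.0027,0,0,0],[0,0.0029,-0.0027,0,0,0],[0,0.0031,-0.0024,0,0,0],[0,0.0032,-0.0024,0,0,0],[0,0.0033,-0.0021,0,0,0],[0,0.0034,-0.0021,0,0,0],[0,0,0,0,0,0]],
  ],
)

```text
time: 16.45
ee_pos: [0.4525, -0.2359, 0.0915]
eef_rot: [0.47, -0.527, 0.529, -0.47]
ft_force: [0.7, -10.1, 0.6]
width: 0.0314
```

```bash
python3 - <<'E'
from h import *
s=st()
W=cam('wrist','w14.png')
a=cv2.imread('pics/w14.png')[70:200,180:320];cv2.imwrite('pics/w14z.png',cv2.resize(a,None,fx=4.5,fy=4.5,interpolation=cv2.INTER_CUBIC))
E
```

```text
t 16.45 fix [-21.8 -25.5  91.5] F [  0.7 -10.1   0.6] w 0.0314 rotvec [ 2.000e-02  9.665e+01 -2.300e-01]
```

View pics/w14z.png

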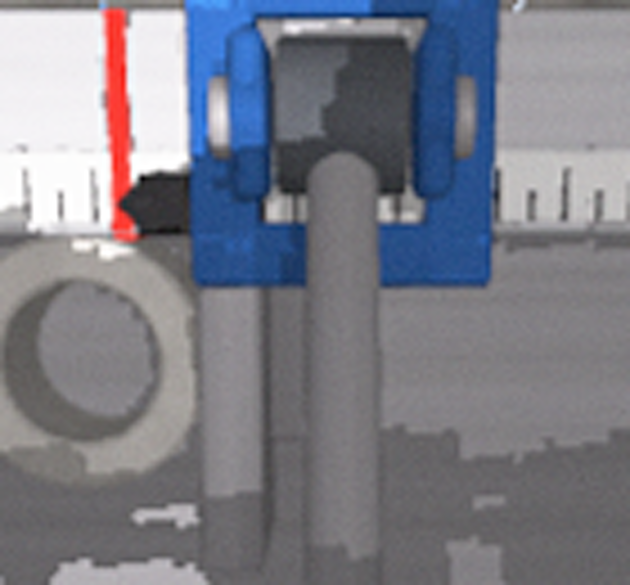

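Request:
arm_command(
  targets=[
    [[0,0.0035,-0.0019,0,0,0],[0,0.0035,-0.0018,0,0,0],[0,0.0036,-0.0015,0,0,0],[0,0.0037,-0.0015,0,0,0],[0,0.0038,-0.0012,0,0,0],[0,0.0038,-0.0012,0,0,0],[0,0.0038,-0.0009,0,0,0],[0,0.0039,-0.0008,0,0,0],[0,0.0038,-0.0006,0,0,0],[0,0,0,0,0,0]],
  ],
)

```text
time: 17.33
ee_pos: [0.4412, -0.2334, 0.058]
eef_rot: [0.47, -0.527, 0.528, -0.471]
ft_force: [-0.8, -4.1, 3.8]
width: 0.0317
```

```bash
python3 - <<'E'
from h import *
s=st()
E
```

```text
t 17.3333 fix [-33.3 -24.2  58. ] F [-0.8 -4.1  3.8] w 0.0317 rotvec [ 4.00e-02  9.66e+01 -1.00e-01]
```

```bash
python3 - <<'E'
from h import *
W=cam('wrist','w15.png');cam('side','d15.png')
a=cv2.imread('pics/w15.png')[40:190,150:310];cv2.imwrite('pics/w15z.png',cv2.resize(a,None,fx=4,fy=4,interpolation=cv2.INTER_CUBIC))
a=cv2.imread('pics/d15.png')[120:260,180:340];cv2.imwrite('pics/d15z.png',cv2.resize(a,None,fx=4,fy=4,interpolation=cv2.INTER_CUBIC))
E
```

```text
(no output)
```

View pics/w15z.png

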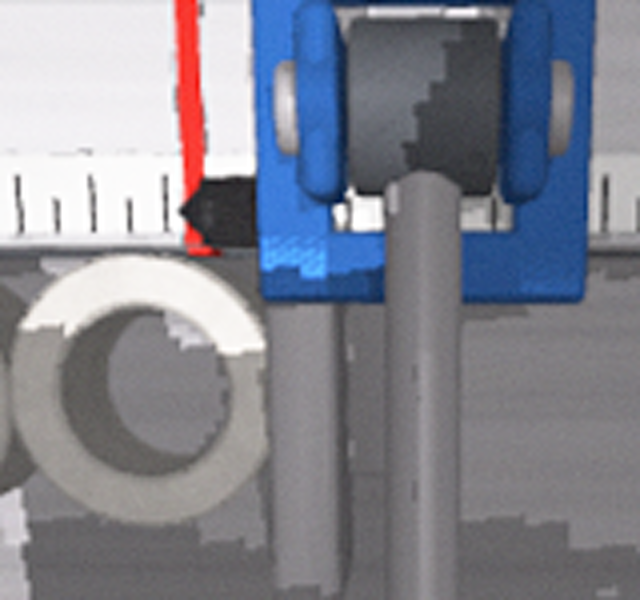

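View pics/d15z.png

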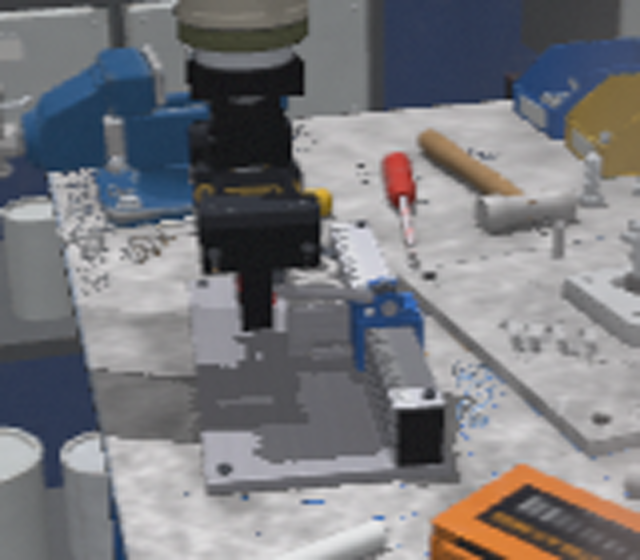

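Request:
arm_command(
  targets=[
    [[0,-0.0058,0.0008,0,0,0],[0,-0.0057,0.0015,0,0,0],[0,-0.0076,0.0024,0,0,0],[0,-0.0073,0.003,0,0,0],[0,-0.007,0.0037,0,0,0],[0,-0.0067,0.0042,0,0,0],[0,-0.0063,0.0048,0,0,0],[0,-0.0058,0.0054,0,0,0],[0,-0.0054,0.0058,0,0,0],[0.001,0,0,0,0,0],[0.001,0,0,0,0,0],[0,0,0,0,0,0]],
  ],
)

```text
time: 18.43
ee_pos: [0.4723, -0.2381, 0.1152]
eef_rot: [0.47, -0.528, 0.528, -0.471]
ft_force: [3.5, -2.6, -1.4]
width: 0.0318
```

```bash
python3 - <<'E'
from h import *
s=st()
W=cam('wrist','w16.png')
a=cv2.imread('pics/w16.png')[100:200,180:300];cv2.imwrite('pics/w16z.png',cv2.resize(a,None,fx=6,fy=6,interpolation=cv2.INTER_CUBIC))
E
```

```text
t 18.4333 fix [ -1.9 -25.4 115.2] F [ 3.5 -2.6 -1.4] w 0.0318 rotvec [ 5.000e-02  9.654e+01 -4.000e-02]
```

View pics/w16z.png

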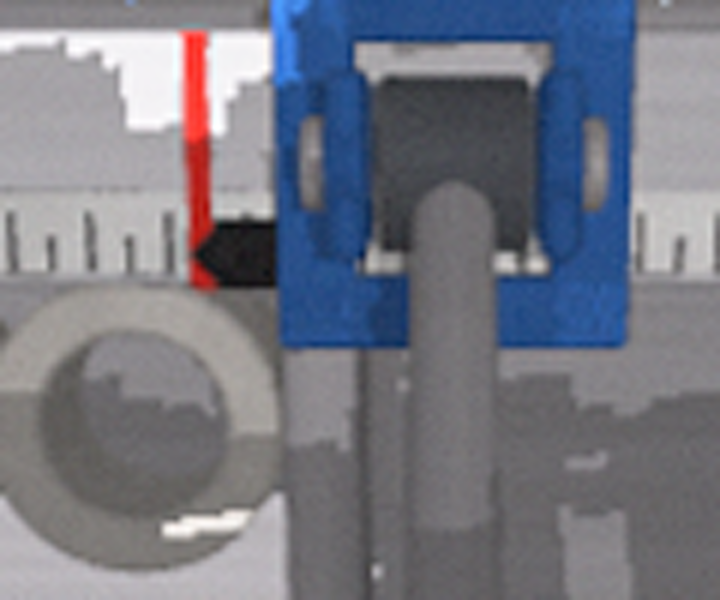

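Request:
arm_command(
  targets=[
    [[0.001,0,0,0,0,0],[0,0,0,0,0,0],[0,0,0,0,0,0]],
  ],
)

```text
time: 18.73
ee_pos: [0.4719, -0.2391, 0.115]
eef_rot: [0.471, -0.528, 0.528, -0.471]
ft_force: [4.9, -3.5, -2.5]
width: 0.0317
```

```bash
python3 - <<'E'
from h import *
s=st()
W=cam('wrist','w17.png')
a=cv2.imread('pics/w17.png')[110:170,190:270];cv2.imwrite('pics/w17z.png',cv2.resize(a,None,fx=10,fy=10,interpolation=cv2.INTER_CUBIC))
E
```

```text
t 18.7333 fix [ -2.2 -26.4 115. ] F [ 4.9 -3.5 -2.5] w 0.0317 rotvec [ 3.000e-02  9.654e+01 -1.000e-02]
```

View pics/w17z.png

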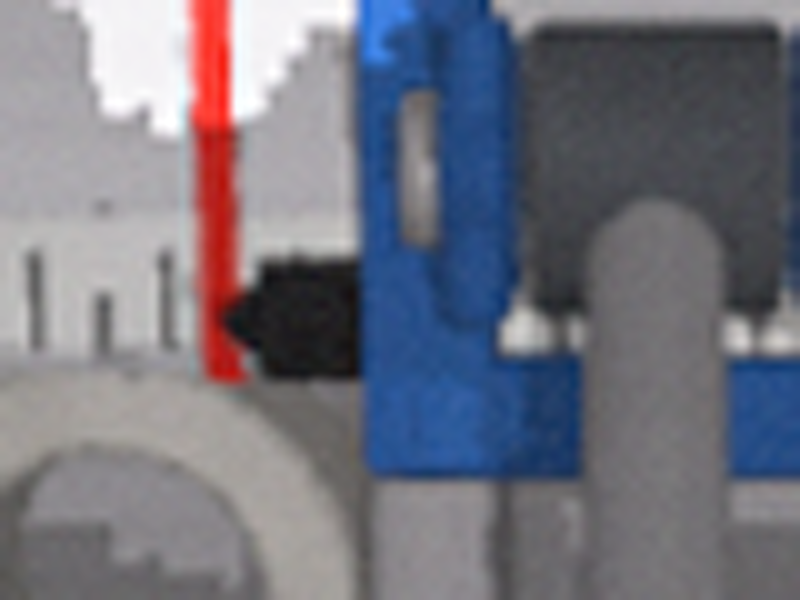

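Request:
arm_command(
  targets=[
    [[0,0.0027,-0.0029,0,0,0],[0,0.0027,-0.0029,0,0,0],[0,0.0029,-0.0027,0,0,0],[0,0.0029,-0.0027,0,0,0],[0,0.0031,-0.0024,0,0,0],[0,0.0032,-0.0024,0,0,0],[0,0.0033,-0.0021,0,0,0],[0,0.0034,-0.0021,0,0,0],[0,0,0,0,0,0]],
  ],
)

```text
time: 19.53
ee_pos: [0.4518, -0.2369, 0.0906]
eef_rot: [0.47, -0.527, 0.528, -0.471]
ft_force: [6.4, -2.8, -3.2]
width: 0.0314
```

```bash
python3 - <<'E'
from h import *
s=st()
W=cam('wrist','w18.png')
a=cv2.imread('pics/w18.png')[80:140,180:260];cv2.imwrite('pics/w18z.png',cv2.resize(a,None,fx=10,fy=10,interpolation=cv2.INTER_CUBIC))
E
```

```text
t 19.5333 fix [-22.4 -26.5  90.6] F [ 6.4 -2.8 -3.2] w 0.0314 rotvec [ 5.000e-02  9.655e+01 -5.000e-02]
```

View pics/w18z.png

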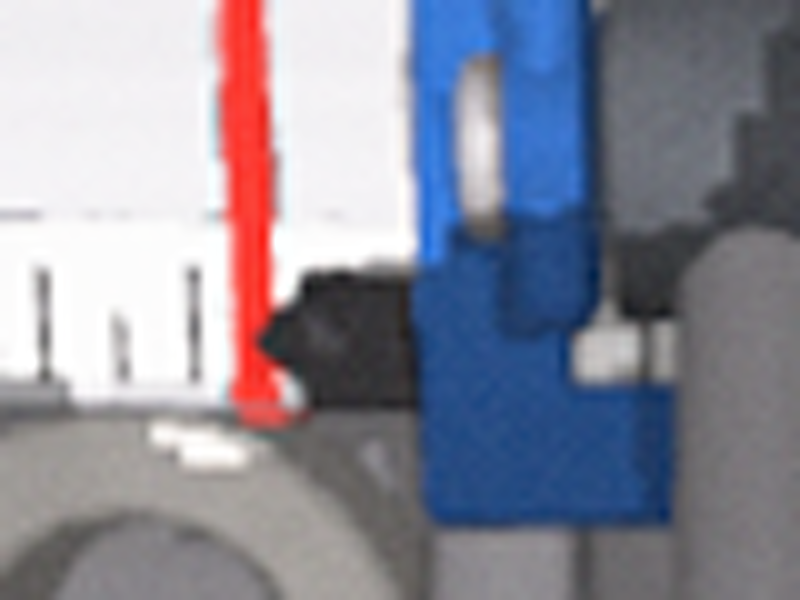

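Request:
arm_command(
  targets=[
    [[0,-0.006,0.0047,0,0,0],[0,-0.006,0.005,0,0,0],[0,-0.0058,0.0054,0,0,0],[-0.0008,0,0,0,0,0],[0,0,0,0,0,0],[0,0,0,0,0,0]],
  ],
)

```text
time: 20.08
ee_pos: [0.4664, -0.2385, 0.1095]
eef_rot: [-0.471, 0.528, -0.528, 0.47]
ft_force: [-6.3, -1.9, 9.1]
width: 0.0312
```

```bash
python3 - <<'E'
from h import *
s=st()
W=cam('wrist','w19.png')
a=cv2.imread('pics/w19.png')[100:160,180:260];cv2.imwrite('pics/w19z.png',cv2.resize(a,None,fx=10,fy=10,interpolation=cv2.INTER_CUBIC))
E
```

```text
t 20.0833 fix [ -7.7 -26.5 109.5] F [-6.3 -1.9  9.1] w 0.0312 rotvec [-4.000e-02  9.659e+01  2.000e-02]
```

View pics/w19z.png

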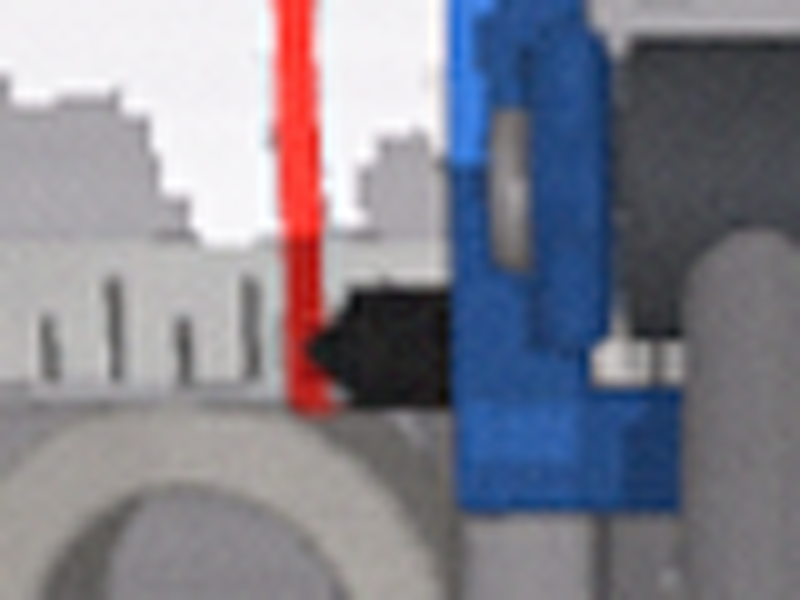

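Request:
arm_command(
  targets=[
    [[-0.0007,-0.0006,-0.0006,0,0,0],[0,0,0,0,0,0],[0,0,0,0,0,0]],
  ],
)

```text
time: 20.38
ee_pos: [0.4665, -0.2374, 0.1097]
eef_rot: [0.471, -0.527, 0.528, -0.471]
ft_force: [0.4, -2.8, 3.2]
width: 0.0317
```

```bash
python3 - <<'E'
from h import *
s=st()
E
```

```text
t 20.3833 fix [ -7.7 -25.4 109.7] F [ 0.4 -2.8  3.2] w 0.0317 rotvec [ 1.000e-02  9.656e+01 -5.000e-02]
```

Request:
arm_command(
  targets=[
    [[0.0005,0.0029,-0.0027,0,0,0],[0,0.0029,-0.0027,0,0,0],[0,0.0031,-0.0024,0,0,0],[0,0.0032,-0.0024,0,0,0],[0,0.0033,-0.0021,0,0,0],[0,0.0034,-0.0021,0,0,0],[0,0,0,0,0,0]],
  ],
)

```text
time: 20.97
ee_pos: [0.4516, -0.2359, 0.0901]
eef_rot: [0.471, -0.528, 0.528, -0.471]
ft_force: [1.9, -3.1, 0.3]
width: 0.0317
```

```bash
python3 - <<'E'
from h import *
s=st()
W=cam('wrist','w20.png')
a=cv2.imread('pics/w20.png')[80:140,180:260];cv2.imwrite('pics/w20z.png',cv2.resize(a,None,fx=10,fy=10,interpolation=cv2.INTER_CUBIC))
E
```

```text
t 20.9667 fix [-22.6 -25.5  90.1] F [ 1.9 -3.1  0.3] w 0.0317 rotvec [ 1.000e-02  9.655e+01 -1.000e-02]
```

View pics/w20z.png

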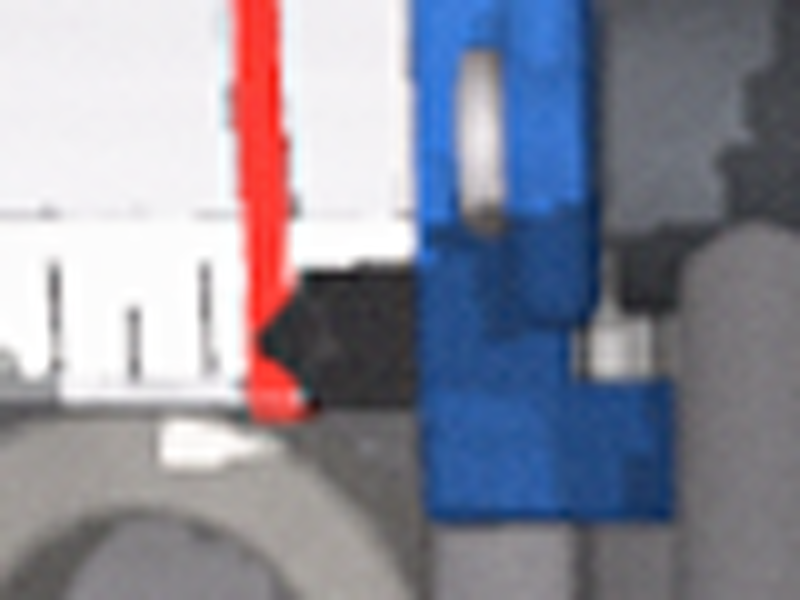

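Request:
arm_command(
  targets=[
    [[0,0.0035,-0.0019,0,0,0],[0,0.0035,-0.0018,0,0,0],[0,0.0036,-0.0015,0,0,0],[0,0.0037,-0.0015,0,0,0],[0,0.0038,-0.0012,0,0,0],[0,0.0038,-0.0012,0,0,0],[0,0.0038,-0.0009,0,0,0],[0,0.0039,-0.0008,0,0,0],[0,0.0038,-0.0006,0,0,0],[0,0,0,0,0,0]],
  ],
)

```text
time: 21.85
ee_pos: [0.4408, -0.2348, 0.0575]
eef_rot: [0.47, -0.528, 0.528, -0.471]
ft_force: [-0.9, -0.6, 10.4]
width: 0.0317
```

```bash
python3 - <<'E'
from h import *
s=st()
W=cam('wrist','w21.png')
a=cv2.imread('pics/w21.png')[60:120,170:250];cv2.imwrite('pics/w21z.png',cv2.resize(a,None,fx=10,fy=10,interpolation=cv2.INTER_CUBIC))
E
```

```text
t 21.85 fix [-33.5 -25.7  57.5] F [-0.9 -0.6 10.4] w 0.0317 rotvec [ 3.000e-02  9.655e+01 -3.000e-02]
```

View pics/w21z.png

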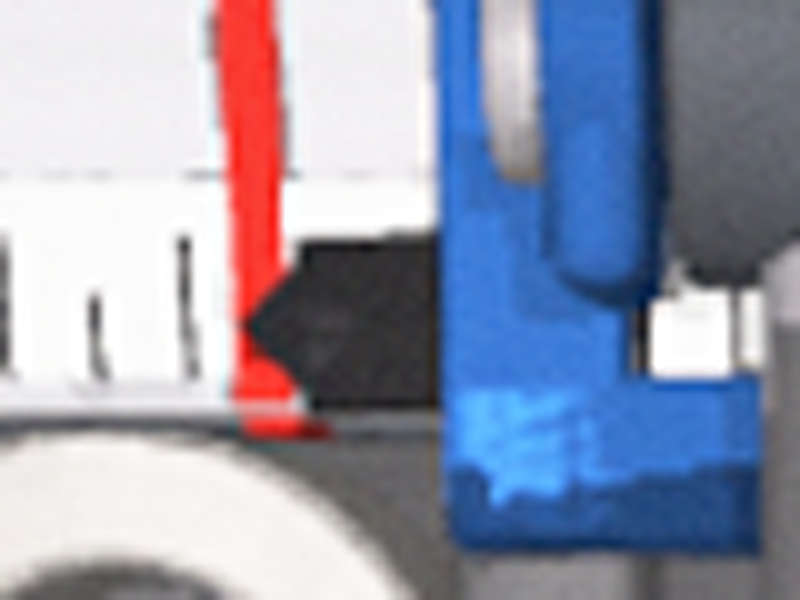

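Request:
arm_command(
  targets=[
    [[0,0.0005,0,0,0,0],[0,0,0,0,0,0],[0,0,0,0,0,0],[0,0,0,0,0,0],[0,0,0,0,0,0],[0,0,0,0,0,0]],
  ],
)

```text
time: 22.4
ee_pos: [0.4408, -0.2348, 0.0574]
eef_rot: [0.47, -0.528, 0.528, -0.471]
ft_force: [-3.0, -1.8, 11.5]
width: 0.0312
```

```bash
python3 - <<'E'
from h import *
s=st()
W=cam('wrist','w22.png');cam('side','d22.png');cam('scene','s22.png')
a=cv2.imread('pics/d22.png')[120:260,180:340];b=cv2.imread('pics/s22.png')[120:260,180:340];cv2.imwrite('pics/d22z.png',cv2.resize(np.hstack([a,b]),None,fx=2.5,fy=2.5,interpolation=cv2.INTER_CUBIC))
st()
E
```

```text
t 22.4 fix [-33.5 -25.7  57.4] F [-3.  -1.8 11.5] w 0.0312 rotvec [ 4.000e-02  9.655e+01 -3.000e-02]
t 22.55 fix [-33.5 -25.7  57.4] F [-2.9 -0.6 12. ] w 0.0317 rotvec [ 4.000e-02  9.656e+01 -3.000e-02]
```

View pics/w22.png

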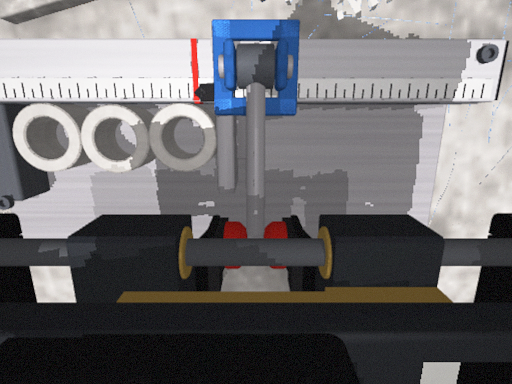

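View pics/d22z.png

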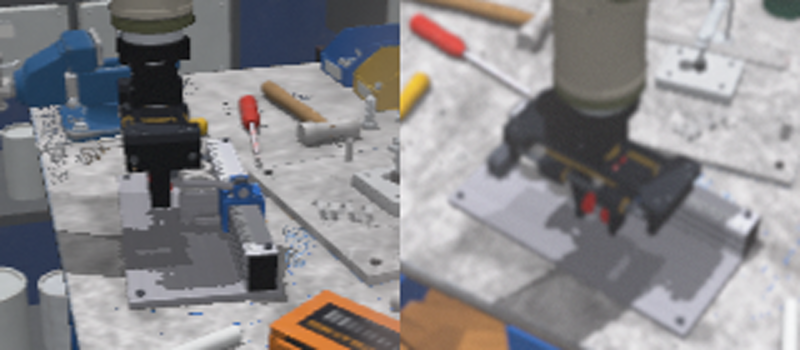

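```bash
python3 - <<'E'
from h import *
W=load('w22.png')
for p in((47,137),(115,137),(183,137)): print(fix(unproj(W,*p,.04)).round(1))
s=st(); print(r.close_job())
E
```

```text
[ 20.1 101.3  40. ]
[20.1 59.6 40. ]
[20.1 17.9 40. ]
t 22.55 fix [-33.5 -25.7  57.4] F [-2.9 -0.6 12. ] w 0.0317 rotvec [ 4.000e-02  9.656e+01 -3.000e-02]
the job is handed in; nothing more can be done
None
```

The job is handed in at 22.6 s. The arm is still gripping the red grip and holding the lever shut, with the stop on the red mark.

- **Bushes:** I nudged all three back until they bore on the fence. Last check: their centres are all at fixture x of about 20 mm against a nominal 19 mm, so the row is straight. They sit about 42 mm apart, so the row is closed up.
- **First shutting:** The stop crept about 1.8 mm past the mark as the lever closed, because the arm was still pushing it left. I raised the lever again, set the stop back on the mark and swung the lever down with that push relaxed.
- **End stop:** In the last close-up the pointer tip stands within the 3 mm red line, about 0.4 mm left of its centre. The TCP-based position read about 2 mm further left than nominal. That is within the calibration error, so I trusted the pointer picture.
- **Lever:** It is against its shut position. An extra 0.5 mm of downward command no longer moved it and the push stayed at about 12 N, above the 4 to 6 N spring. The grip centre is at about 76 mm against a nominal 77 mm, and the jaws are closed on the barrel at 31.7 mm.

I did not touch the screwdriver, pen or case.

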